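Fit the vee-block plate on the comparator

ROBOT

A 7-joint arm with a two-finger parallel gripper is mounted at the origin on the work surface. World frame = base frame: x ahead of the robot, y to its left, z up, the work surface at z = 0. Lengths are in m, angles in rad, forces in N, time in s.
With the tool pointing down it reaches from about 0.35 to 0.9 m from the base axis. Payload 8.1 kg.
Tool frame: the origin (TCP) lies midway between the tips of the shut fingers; the grasp point (between the pads) lies 19 mm behind it; z points along the fingers, y is the direction in which the jaws open and shut (so a half turn about z gives the same grasp; the last joint's range is limited). The gripper opens to 92 mm and grips with 3 to 60 N. Pads are 19 mm wide; open, the fingers measure 130 mm over their backs; the gripper's body (75 mm by 190 mm) begins 47 mm behind the grasp point.
Start: joints at [-1.257, 0.434, 0.025, 1.573, -0.012, 1.134, -0.075], TCP at [0.253, 0.571, 0.227] pointing down, gripper open.
Joint ranges: [-2.62, 2.62], [-0.44, 2.09], [-1.27, 1.32], [0.08, 2.57], [-1.32, 4.46], [0.12, 2], [-2.74, 2.74]. Speed limits (rad/s): [2.22, 2.22, 3.01, 3.01, 3.14, 3.14, 3.14].

INTERFACE

Orientations are given as a rotation vector (axis times angle).
In Python, from cell import arm gives the robot as it stands. The module is installed in compiled form; this text tells all that it offers.
- The arm moves only by the tool jog_arm, never from a script. Its argument "increments" is a list of rows, each an object with "slide": the shift along the tool's x, y, z in mm, a list of three; "roll": the turn about the tool's z in rad; "gripper": the opening, from 0 (shut) to 1 (fully open). In form: [{"slide": [x, y, z], "roll": roll, "gripper": gripper}, ...]. A call has exactly 10 rows; each row is the pose to reach, as a shift and turn from the pose commanded when the call began, along the tool's axes at that moment; what a row does not reach only later rows make up. A row lasts 1/12 s, in which the tool goes at most 41.7 mm and 7.16 degrees, less where a joint would pass 70% of its speed; a pose out of reach is approached as far as the arm can. A call with a gripper value outside its range is refused whole. The fingers move at their own pace and stop on an object; "newtons" is the grip in N (left out, the last holds). Time passes only in rows, so rows that repeat a pose let the fingers close, or fill a call up. It gives the time, the measured TCP pose, the force and the opening at its end, in the units of the state.
- arm.observe(): the state, without advancing time (a new reading comes with each control period).
- arm.get_image(name): name is "scene" or "top" or "wrist"; returns a dict with "frame" (384x512x3 uint8, blue, green, red), "depth" (384x512 float32, m along the optical axis (not along the pixel's ray), 0 where there is no reading), "intrinsics" (3x3 intrinsics, pixels), "R" (3x3) and "t" (3): a world point X has camera coordinates R X + t; the wrist camera has in their place "hand_eye" (4x4, takes a point from camera to tool coordinates, whose origin is the TCP and whose axes are the flange's). Camera axes: x right, y down, z forward; pixel columns grow to the right and rows downward; lengths in m; the calibration is good to about 2 mm. A picture is of the moment at which its call begins: read the wrist's pose just before it.
- arm.sign_off(): hands the job in, once; it reports no verdict.
The state is a dict: "clock": time; "joints": joint angles; "dq": joint speeds; "joint_efforts": joint torques, N m; "position": TCP position; "ee_rot": TCP orientation; "force": force on the tool from outside, world axes, zero at the start; "ft_torque": the same for the moment, N m; "width": opening from 0.0 (shut) to 1.0 (fully open).
Only numpy, scipy, OpenCV 4.12 (cv2) and the standard library are available. Lean on these libraries where they do the work, as an engineer would, in place of code of your own. Each camera call takes 0.05 s, during which the arm holds its last target.

TASK

Fit the loose vee-block plate on the dial comparator's lift table: set it down on the three balls with the two sprung draw pins standing up through the wide ends of its keyholes, slide it toward the column until the balls drop into its grooves and the springs hold it fully home, and let go. Work gently and by feel, because the height of the lift table is not known: press down with no more than about 15 N, and leave the piston, the kit box and the oil seal where they are.

Things in the scene. Friction and masses are not known exactly. Their poses are not given: they have to be found in the camera images.
- stand_axis (a point): Vertical axis of the fixed comparator's lift table, at bench level; x points to the column. Dark disc 124 mm wide at an UNMEASURED height: its top is 42.5 to 72.5 mm above the bench, and stays. On it: three fixed steel balls 12 mm wide, centres 10 mm above the disc's top at (x,y) = (45,0), (-30,42), (-30,-42) mm, and two draw pins. All oiled, friction 0.2. Grey foot 270 x 116 x 22 mm.
- column_top (a point): Top centre of the stand's bright column, 25 mm thick, at x = 145 mm of stand_axis, 247 mm above the bench; a clamp (44 x 40 x 30 mm, centre 32 mm lower) carries the dial, turned away to beyond the column.
- block_mid (a point): Centre of the dark vee block on the loose plate, 27 mm above the plate's underside; axes of the plate. Block 44 (x) x 40 (y) mm, top 17 mm above this point. Grip its x faces, 44 mm apart; fingers on the y faces would foul the pins. Aluminium plate 10 mm thick, x -62 to +80, y -62 to +62 mm from this point, flat on the bench at first. 0.47 to 0.66 kg in all.
- keyhole_l (a point): Centre of the wide end of one keyhole, on the plate's top, at x = 25, y = 42 mm of block_mid; the other is at y = -42. Through the plate: wide end 20 x 20 mm, then a 9 mm slot that runs back to x = -5 mm of block_mid. The slot's edges are ramps, from 4.5 mm above the underside at x = 15 up to the plate's top at x = 3 mm; they lift the pin heads.
- groove (a point): Middle of the vee groove under the plate, at x = -30, y = 0 mm of block_mid, at the underside: 10 mm wide, 5 mm deep, along y across the whole plate, for two balls. A second, short one lies along x from +39.5 to +50.5 mm of block_mid at y = 0. The rest of the underside is flat. In the grooves the plate sits 2.5 mm lower than with its flat on the balls.
- set_down (a point): Where block_mid goes first (this point is at bench level, x = -25 mm of stand_axis, same axes): plate x along stand x, pins in the wide ends, underside on the balls 16 mm above the disc's top. Then slide 25 mm along +x: the ramps take 10 to 18 N from 10 to 20 mm; a plate over 1 to 2 mm above the balls butts on the heads. In the last 5 mm it drops home, block_mid on the stand axis.
- pin_l (a joint): Lift of the draw pin at x = 0, y = 42 mm of stand_axis, m: 0 at rest, about 0.0012 with the plate home under its head, 0.004 with the plate under it but still on top of the balls. Pin 6 mm thick; head 14 mm wide, 7 mm thick, underside rounded and 21.5 mm above the disc's top at rest. Its spring pulls down with 3.2 N + 0.4 N per mm; at most 7 mm.
- pin_r (a joint): The same for the other draw pin, at y = -42 mm.
- piston_mid (a point): Bystander: centre of a small aluminium piston, 52 mm across, 46 mm high, standing on the bench.
- kit_box_mid (a point): Bystander: centre of a taped cardboard box 75 x 110 x 50 mm (x, y, z).
- oil_seal_mid (a point): Bystander: centre of a black rubber oil seal, a ring 52 mm across, 32 mm inside, 9 mm thick, flat on the bench.
Things that resemble listed ones, but are neither listed nor needed, are in the scene too. There is more than one size of the part that bears block_mid; the job needs the middle-sized.

How it is judged:
On the way:
1. the plate rests on the balls with both draw pins up through the wide ends of its keyholes (contact force between plate and stand above 1.5 N and x of block_mid in the frame of stand_axis between -0.0295 and -0.0205 m and y of block_mid in the frame of stand_axis between -0.0045 and 0.0045 m), for 0.2 s.
At the end, for the whole second after the job is handed in: The plate is let go and at rest, home on the three balls: block centre within 2 mm of the table axis, x axes in line and plate level within 0.03 rad, both draw pins pulling it down by their heads (lifted 0.5 to 3 mm) (horizontal distance between block_mid and stand_axis below 0.002 m and angle between the x axis of block_mid and the x axis of stand_axis, either way round below 0.03 rad and angle between block_mid's own z axis and vertical below 0.03 rad and value of joint pin_l between 0.0005 and 0.003 m and value of joint pin_r between 0.0005 and 0.003 m and linear speed of plate below 0.01 m/s); the robot touches nothing.
It fails at once if the plate is pressed, jammed or dropped on the stand: contact forces between them, balls and pins added up, above 55 N (its weight and the springs make up about 25 N of this when home) (contact force between plate and stand above 55 N).
It fails at once if the piston, the kit box or the oil seal is moved by more than 20 mm (distance of any of piston_mid, kit_box_mid, oil_seal_mid from where it was at the start of the episode above 0.02 m).
It also fails if it takes over 64 s, if anything falls off the work surface, if the arm or the gripper's body presses on something with over 40 N, if the wrist force passes 120 N, or if a joint passes its speed limit or range.

## Working session

There is one attempt and no reset: what is moved stays moved. The work goes in short steps, Python scripts to look and compute and a tool call to move; the robot and the scene stay as the last step left them, time stands still between calls to the robot, and variables do not carry over. Pictures are saved under pics/ and viewed, and the job is handed in when it is done.

Besides the shell and the picture viewer there is one more tool, called after "Call:" by a JSON object that holds its "fn" and its "kwargs". jog_arm: Moves the arm, as the interface text tells. Its arguments: {"type":"object","properties":{"increments":{"type":"array"},"newtons":{"type":"number"}},"required":["increments"]}

```bash
mkdir -p pics; python3 - <<'E'
from cell import arm
import cv2,numpy as np,pickle
print(arm.observe())
for n in ["scene","top"]:
    im=arm.get_image(n); pickle.dump(im,open(f"{n}0.pkl","wb"))
    cv2.imwrite(f"pics/{n}0.png",im["frame"]); print(n,im["intrinsics"],im["R"],im["t"])
E
```

```text
{'clock': 0.0, 'joints': array([-1.25661447,  0.43524747,  0.02496613,  1.57413571, -0.01161125,
        1.13401163, -0.07514255]), 'dq': array([ 5.82950069e-04, -1.43701864e-03,  4.27500964e-04,  5.64470110e-05,
        4.45950389e-04, -1.21924217e-03, -6.24030048e-04]), 'joint_efforts': array([ 6.29176593e-04, -6.67850518e+01,  9.85582620e-01, -3.14453101e+01,
       -6.05643145e-02,  4.27024020e-02,  1.54083773e-04]), 'position': array([0.25284118, 0.57098221, 0.22591476]), 'ee_rot': array([-6.50079149e-01, -3.07338420e+00,  2.58224879e-03]), 'force': array([ 0.79104326,  0.11169408, -0.54075622]), 'ft_torque': array([ 0.02203761, -0.02432749,  0.00712999]), 'width': 0.9993379941145141}
scene [[449.59251262   0.         263.40180209]
 [  0.         449.59251262 189.84707734]
 [  0.           0.           1.        ]] [[ 0.53119931  0.84717978  0.01066401]
 [ 0.62164097 -0.38116799 -0.68430509]
 [-0.57566466  0.37013158 -0.72911783]] [-0.21074797 -0.25454798  1.71659699]
top [[438.48492688   0.         255.61080085]
 [  0.         438.48492688 189.65949336]
 [  0.           0.           1.        ]] [[ 0.01220807 -0.9998475  -0.01248739]
 [-0.99823945 -0.01146162 -0.05819481]
 [ 0.05804281  0.01317585 -0.99822714]] [-0.07628337  0.50819415  1.26273448]
```

View pics/scene0.png

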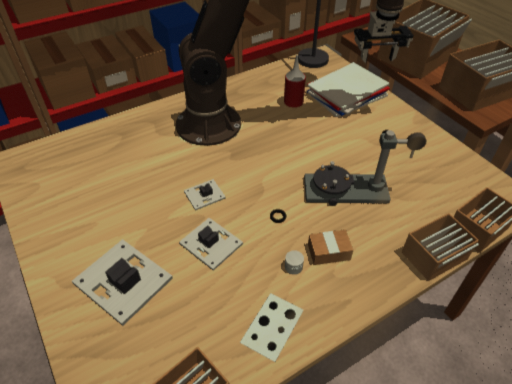

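View pics/top0.png

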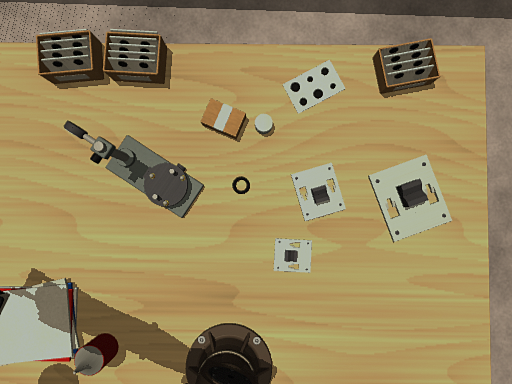

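The top view shows three plates. The middle-sized one is at about (318,192), the stand disc at (167,185), the column to its upper left, and the seal, piston and box in between. I'll measure these next.

```bash
cat > h.py <<'E'
import numpy as np,cv2,pickle
def cloud(im):
    d=im["depth"];K=im["intrinsics"];v,u=np.indices(d.shape)
    P=np.stack([(u-K[0,2])/K[0,0]*d,(v-K[1,2])/K[1,1]*d,d],-1)
    return (P-im["t"])@im["R"]   # R^T (p-t)
E
python3 - <<'E'
from h import *
im=pickle.load(open("top0.pkl","rb"));W=cloud(im)
for n,(u,v) in dict(plate_block=(318,188),disc=(167,183),seal=(241,178),piston=(264,122),box=(223,118),coltop=(97,147),table=(280,210)).items(): print(n,W[v,u].round(4))
f=im["frame"]
a=cv2.resize(f[155:230,280:360],None,fx=7,fy=7,interpolation=cv2.INTER_CUBIC)
b=cv2.resize(f[110:225,55:215],None,fx=5,fy=5,interpolation=cv2.INTER_CUBIC)
cv2.imwrite("pics/a.png",a);cv2.imwrite("pics/b.png",b)
E
```

```text
plate_block [ 0.514  -0.2476  0.0452]
disc [0.5221 0.1783 0.0637]
seal [ 0.5429 -0.027   0.0109]
piston [ 0.7008 -0.0923  0.0502]
box [0.7119 0.0254 0.0469]
coltop [0.5941 0.3099 0.2459]
table [ 0.4509 -0.1425 -0.002 ]
```

View pics/a.png

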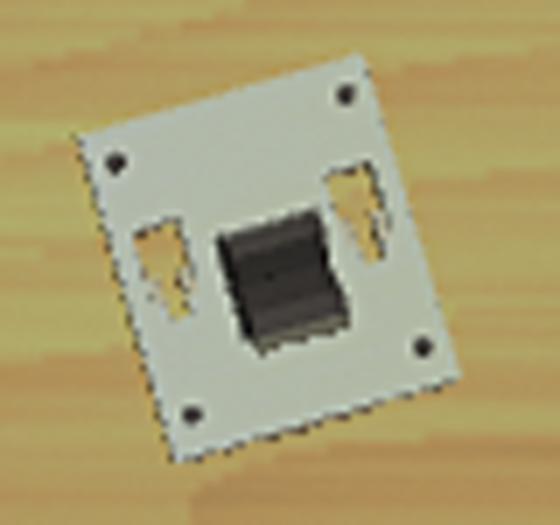

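View pics/b.png

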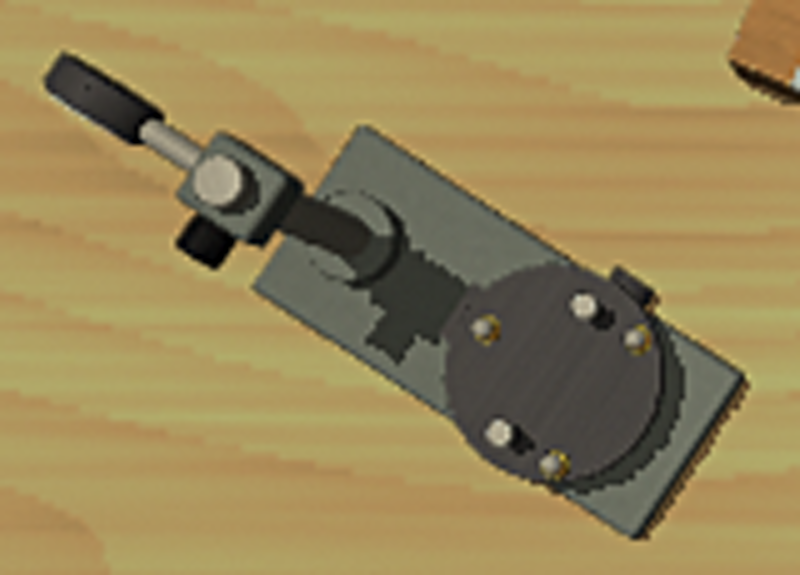

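```bash
cat >> h.py <<'E'
def ray(im,u,v,z):
    K=im["intrinsics"];R=im["R"];t=im["t"]
    d=R.T@np.array([(u-K[0,2])/K[0,0],(v-K[1,2])/K[1,1],1.]);c=-R.T@t
    return c+d*(z-c[2])/d[2]
E
python3 - <<'E'
from h import *
im=pickle.load(open("top0.pkl","rb"));W=cloud(im);f=im["frame"].astype(int)
# plate
m=np.zeros(f.shape[:2],np.uint8)
sub=(f.min(-1)>130)&((f.max(-1)-f.min(-1))<45)
m[155:230,280:360]=sub[155:230,280:360]
m=cv2.morphologyEx(m,cv2.MORPH_OPEN,np.ones((3,3)))
c=max(cv2.findContours(m,cv2.RETR_EXTERNAL,cv2.CHAIN_APPROX_NONE)[0],key=cv2.contourArea)[:,0]
P=np.array([ray(im,u,v,0.01)[:2] for u,v in c],np.float32)
(cx,cy),(w,h),a=cv2.minAreaRect(P);print("rect",cx,cy,w,h,a)
bx=cv2.boxPoints(((cx,cy),(w,h),a));print(bx)
# stand
pts=W[150:225,130:215].reshape(-1,3)
for lo,hi in((.015,.03),(.05,.072),(.072,.1)):
    s=pts[(pts[:,2]>lo)&(pts[:,2]<hi)];print(lo,len(s),np.median(s,0).round(4))
top=pts[(pts[:,2]>.05)&(pts[:,2]<.072)]
print(cv2.minEnclosingCircle(top[:,:2].astype(np.float32)))
fl=W[105:225,90:215].reshape(-1,3)
fl=fl[(fl[:,2]>.014)&(fl[:,2]<.03)]
print("foot",cv2.minAreaRect(fl[:,:2].astype(np.float32)), np.median(fl[:,2]))
D=.0625
def cr(x,y,z): return ray(im,55+(x-2)/5,110+(y-2)/5,z)
for n,x,y,z in (("p1",585,306,D+.0285),("p2",500,433,D+.0285),("b0",485,328,D+.016),("b1",636,338,D+.016),("b2",553,463,D+.016),("col",218,180,.247)):
    print(n,cr(x,y,z).round(4))
E
```

```text
rect 0.5073882341384888 -0.2525330185890198 0.14062680304050446 0.12407685816287994 17.073551177978516
[[ 0.42195922 -0.21387266]
 [ 0.45838803 -0.33248127]
 [ 0.59281725 -0.29119337]
 [ 0.55638844 -0.17258477]]
0.015 1326 [0.54   0.2282 0.0235]
0.05 1463 [0.5195 0.1844 0.0588]
0.072 72 [0.5394 0.1845 0.0855]
((0.5369415283203125, 0.2120988667011261), 0.09479837864637375)
foot ((0.6105607748031616, 0.1855141818523407), (0.27092650532722473, 0.2688104510307312), 57.368675231933594) 0.02333569322119015
p1 [0.5539 0.1605 0.091 ]
p2 [0.4835 0.2056 0.091 ]
b0 [0.5423 0.2185 0.0785]
b1 [0.5376 0.1342 0.0785]
b2 [0.4677 0.1788 0.0785]
col [0.5974 0.3067 0.247 ]
```

```bash
cat >> h.py <<'E'
from scipy.spatial.transform import Rotation as Ro
def plan(s,target,yawdeg):
    "slide mm in tool axes, roll; yaw of tool y in world"
    R=Ro.from_rotvec(s["ee_rot"]).as_matrix()
    sl=R.T@(np.array(target)-s["position"])*1000
    y=np.degrees(np.arctan2(R[1,1],R[0,1]));d=(yawdeg-y+90)%180-90
    return sl.round(1),-np.radians(d).round(4),y.round(2),R[:,2].round(4)
def wristim(arm,name):
    s=arm.observe();im=arm.get_image("wrist")
    R=Ro.from_rotvec(s["ee_rot"]).as_matrix();H=im["hand_eye"]
    Rc=R@H[:3,:3];c=R@H[:3,3]+s["position"]
    im["R"]=Rc.T;im["t"]=-Rc.T@c;im["s"]=s
    pickle.dump(im,open(name+".pkl","wb"));cv2.imwrite("pics/"+name+".png",im["frame"]);return im
E
python3 - <<'E'
from cell import arm
from h import *
im=wristim(arm,"w0");print(im["hand_eye"].round(3));print(im["intrinsics"])
print("cam at",(-im["R"].T@im["t"]))
s=arm.observe()
print(plan(s,[.5187,.183,.30],57.4)); print(plan(s,[.4988,-.2552,.25],17.1))
E
```

```text
[[-0.    -0.97  -0.243  0.065]
 [ 1.    -0.     0.     0.001]
 [-0.    -0.243  0.97  -0.158]
 [ 0.     0.     0.     1.   ]]
[[334.63896318   0.         257.32883249]
 [  0.         334.63896318 193.78259704]
 [  0.           0.           1.        ]]
cam at [0.1939563  0.59802966 0.38390675]
(array([-400.2, -247.4,  -73.5]), np.float64(0.1521), np.float64(66.11), array([-4.0e-04, -1.1e-03, -1.0e+00]))
(array([-559.4, -656. ,  -23. ]), np.float64(0.8555), np.float64(66.11), array([-4.0e-04, -1.1e-03, -1.0e+00]))
```

Call:
{"fn": "jog_arm", "kwargs": {"increments": [{"slide":[-30,-20,-60],"roll":0.02,"gripper":1},{"slide":[-65,-40,-73],"roll":0.04,"gripper":1},{"slide":[-100,-60,-73],"roll":0.06,"gripper":1},{"slide":[-135,-83,-73],"roll":0.08,"gripper":1},{"slide":[-170,-105,-73],"roll":0.1,"gripper":1},{"slide":[-205,-126,-73],"roll":0.12,"gripper":1},{"slide":[-240,-148,-73],"roll":0.14,"gripper":1},{"slide":[-275,-170,-73],"roll":0.152,"gripper":1},{"slide":[-310,-191,-73],"roll":0.152,"gripper":1},{"slide":[-345,-213,-73],"roll":0.152,"gripper":1}]}}

```text
clock: 0.98
position: [0.4731, 0.2495, 0.2998]
ee_rot: [-0.881, -3.015, -0.0]
force: [1.0, 2.5, -1.4]
width: 0.998
```

Call:
{"fn": "jog_arm", "kwargs": {"increments": [{"slide":[-28,-17,0],"roll":0,"gripper":1},{"slide":[-50,-42,0],"roll":0,"gripper":1},{"slide":[-50,-42,0],"roll":0,"gripper":1},{"slide":[-50,-42,0],"roll":0,"gripper":1},{"slide":[-50,-42,0],"roll":0,"gripper":1},{"slide":[-50,-42,0],"roll":0,"gripper":1},{"slide":[-50,-42,0],"roll":0,"gripper":1},{"slide":[-50,-42,0],"roll":0,"gripper":1},{"slide":[-50,-42,0],"roll":0,"gripper":1},{"slide":[-50,-42,0],"roll":0,"gripper":1}]}}

```text
clock: 1.82
position: [0.4918, 0.1896, 0.2997]
ee_rot: [-0.88, -3.016, -0.0]
force: [0.3, -0.4, 0.1]
width: 0.999
```

```bash
python3 - <<'E'
from cell import arm
from h import *
im=wristim(arm,"w1");s=im["s"];print(s["clock"],s["position"],s["force"],s["joints"])
print(plan(s,[.4988,-.2552,.25],17.1))
E
```

```text
1.8167 [0.49181604 0.18958803 0.29969789] [ 0.28854907 -0.40566168  0.11791613] [-0.67772421  0.21615044  0.25779375  1.71429798 -0.05832157  1.2186604
  0.597266  ]
(array([-245.2, -371.2,   49.7]), np.float64(0.7044), np.float64(57.46), array([-0.,  0., -1.]))
```

View pics/w1.png

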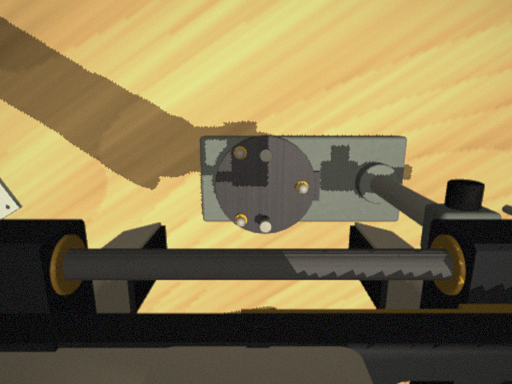

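The wrist view shows the stand: balls at about (240,153), (302,187) and (241,221), pin heads at about (265,156) and (265,227).

```bash
python3 - <<'E'
from h import *
im=pickle.load(open("w1.pkl","rb"));W=cloud(im)
for n,u,v in(("disc",270,200),("disc",280,180),("disc",230,190),("foot",340,210),("table",300,110),("p",264,226),("p",265,156)): print(n,np.median(W[v-2:v+3,u-2:u+3].reshape(-1,3),0).round(4))
cv2.imwrite("pics/w1c.png",cv2.resize(im["frame"][125:245,195:325],None,fx=6,fy=5.0*1.2/1.2*1.0,interpolation=cv2.INTER_CUBIC))
E
```

```text
disc [0.5371 0.1803 0.0573]
disc [0.5224 0.2038 0.0568]
disc [0.4998 0.1456 0.0571]
foot [0.6094 0.2488 0.0215]
table [ 4.682e-01  2.728e-01 -1.000e-04]
p [0.5531 0.1606 0.0859]
p [0.4841 0.2055 0.0863]
```

View pics/w1c.png

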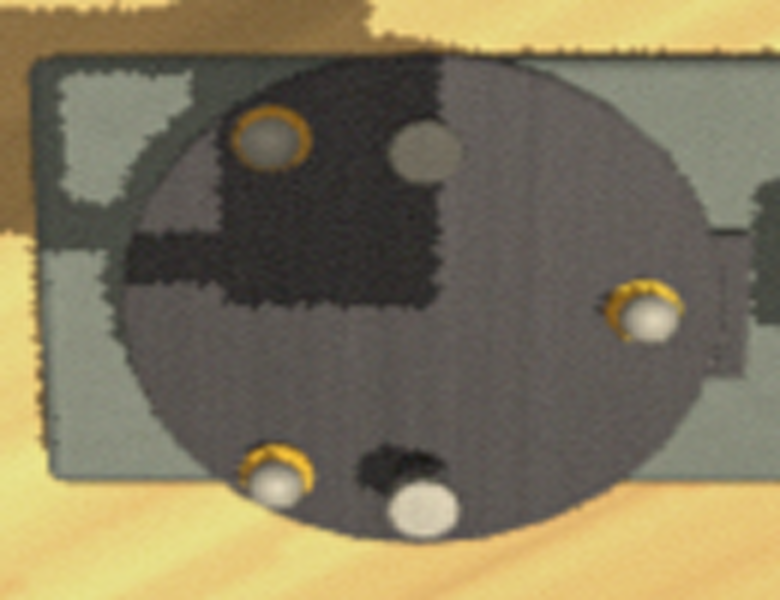

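```bash
python3 - <<'E'
from h import *
im=pickle.load(open("w1.pkl","rb"));D=.057
P=np.array([ray(im,u,v,z)[:2] for u,v,z in((265.25,226.8,D+.0285),(265.6,155,D+.0285),(303.2,187.6,D+.015),(240.4,221.4,D+.015),(239.6,152.6,D+.015))])
M=np.array([(0,-42),(0,42),(45,0),(-30,-42),(-30,42)])/1000
a,b=P.mean(0),M.mean(0);H=((M-b).T@(P-a));th=np.arctan2(H[0,1]-H[1,0],H[0,0]+H[1,1])
R=np.array([[np.cos(th),-np.sin(th)],[np.sin(th),np.cos(th)]])
o=a-R@b;print(np.degrees(th),o);print(((P-a)-(M-b)@R.T)*1000)
print("setdown",o+R@[-.025,0])
E
```

```text
57.47318566426399 [0.518448  0.1845624]
[[ 1.02926839 -0.74976534]
 [ 0.54334154 -0.49404556]
 [-0.78772025  0.36302697]
 [-0.66224286  0.52027265]
 [-0.12264683  0.36051128]]
setdown [0.50500564 0.1634839 ]
```

Call:
{"fn": "jog_arm", "kwargs": {"increments": [{"slide":[-15,-28,0],"roll":0.07,"gripper":1},{"slide":[-34,-64,0],"roll":0.15,"gripper":1},{"slide":[-52,-100,0],"roll":0.25,"gripper":1},{"slide":[-70,-135,10],"roll":0.35,"gripper":1},{"slide":[-88,-170,20],"roll":0.45,"gripper":1},{"slide":[-106,-205,30],"roll":0.55,"gripper":1},{"slide":[-124,-240,40],"roll":0.65,"gripper":1},{"slide":[-142,-275,50],"roll":0.704,"gripper":1},{"slide":[-160,-310,50],"roll":0.704,"gripper":1},{"slide":[-175,-335,50],"roll":0.704,"gripper":1}]}}

```text
clock: 2.7
position: [0.4575, -0.1906, 0.2495]
ee_rot: [-1.87, -2.524, 0.001]
force: [1.1, -0.9, 0.7]
width: 1.0
```

Call:
{"fn": "jog_arm", "kwargs": {"increments": [{"slide":[0,0,0],"roll":0,"gripper":1},{"slide":[0,0,0],"roll":0,"gripper":1},{"slide":[0,0,0],"roll":0,"gripper":1},{"slide":[0,0,0],"roll":0,"gripper":1},{"slide":[0,0,0],"roll":0,"gripper":1},{"slide":[0,0,0],"roll":0,"gripper":1},{"slide":[0,0,0],"roll":0,"gripper":1},{"slide":[0,0,0],"roll":0,"gripper":1},{"slide":[0,0,0],"roll":0,"gripper":1},{"slide":[0,0,0],"roll":0,"gripper":1}]}}

```text
clock: 3.53
position: [0.459, -0.1873, 0.2497]
ee_rot: [1.867, 2.527, 0.0]
force: [0.2, -0.1, 0.9]
width: 1.003
```

```bash
python3 - <<'E'
from cell import arm
from h import *
im=wristim(arm,"w2");s=im["s"];print(s["clock"],s["position"],s["force"],s["joints"])
print(plan(s,[.4988,-.2552,.06],17.1))
E
```

```text
3.5333 [ 0.45898733 -0.1872631   0.24974875] [ 0.20781853 -0.11109262  0.85493206] [-0.20431372  0.21137803  0.5885151   1.88191436 -0.13207701  1.08660365
  0.73374431]
(array([-76.6,  18.1, 189.7]), np.float64(-0.0003), np.float64(17.08), array([ 1.e-04,  1.e-04, -1.e+00]))
```

View pics/w2.png

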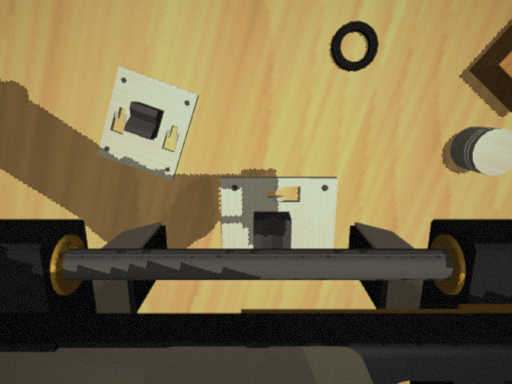

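Call:
{"fn": "jog_arm", "kwargs": {"increments": [{"slide":[-25,6,0],"roll":0,"gripper":1},{"slide":[-55,14,0],"roll":0,"gripper":1},{"slide":[-76,18,0],"roll":0,"gripper":1},{"slide":[-76,18,0],"roll":0,"gripper":1},{"slide":[-76,18,0],"roll":0,"gripper":1},{"slide":[-76,18,0],"roll":0,"gripper":1},{"slide":[-76,18,0],"roll":0,"gripper":1},{"slide":[-76,18,0],"roll":0,"gripper":1},{"slide":[-76,18,0],"roll":0,"gripper":1},{"slide":[-76,18,0],"roll":0,"gripper":1}]}}

```text
clock: 4.42
position: [0.4984, -0.2542, 0.2499]
ee_rot: [1.866, 2.527, 0.001]
force: [0.3, -0.7, 0.4]
width: 1.002
```

```bash
python3 - <<'E'
from cell import arm
from h import *
im=wristim(arm,"w3");s=im["s"];print(s["clock"],s["position"],s["force"])
E
```

```text
4.4167 [ 0.49844679 -0.25417347  0.24989272] [ 0.28395855 -0.67872143  0.41435395]
```

View pics/w3.png

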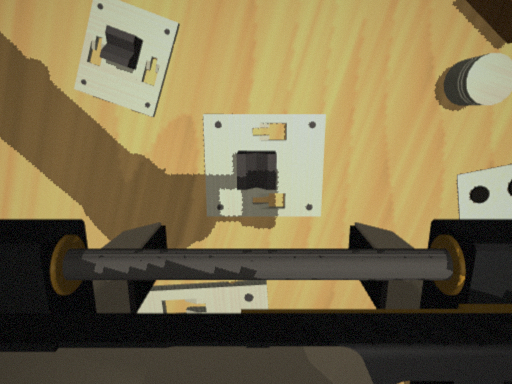

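The middle plate is fully in view, with corners at about (204,115), (325,114), (321,216) and (206,216). I'll fit its edges.

```bash
python3 - <<'E'
from h import *
im=pickle.load(open("w3.pkl","rb"));W=cloud(im)
q=W[100:222,190:340]
pl=q[(q[...,2]>.006)&(q[...,2]<.03)][:,:2].astype(np.float32)
print("platez",np.median(q[(q[...,2]>.006)&(q[...,2]<.02)][:,2]),"table",W[150,360],"rect",cv2.minAreaRect(pl))
bl=q[(q[...,2]>.038)&(q[...,2]<.05)];print("block top",len(bl),bl.mean(0),cv2.minAreaRect(bl[:,:2].astype(np.float32)))
cv2.imwrite("pics/w3c.png",cv2.resize(im["frame"][105:225,195:335],None,fx=5.5,fy=5,interpolation=cv2.INTER_CUBIC))
E
```

```text
platez 0.00976032764208664 table [ 0.61287445 -0.19994759  0.00093194] rect ((0.5069180727005005, -0.25233888626098633), (0.14240063726902008, 0.12312522530555725), 17.08806037902832)
block top 1051 [ 0.498307   -0.25432161  0.04265929] ((0.49848538637161255, -0.2547440230846405), (0.043615877628326416, 0.04026176035404205), 16.81337547302246)
```

View pics/w3c.png

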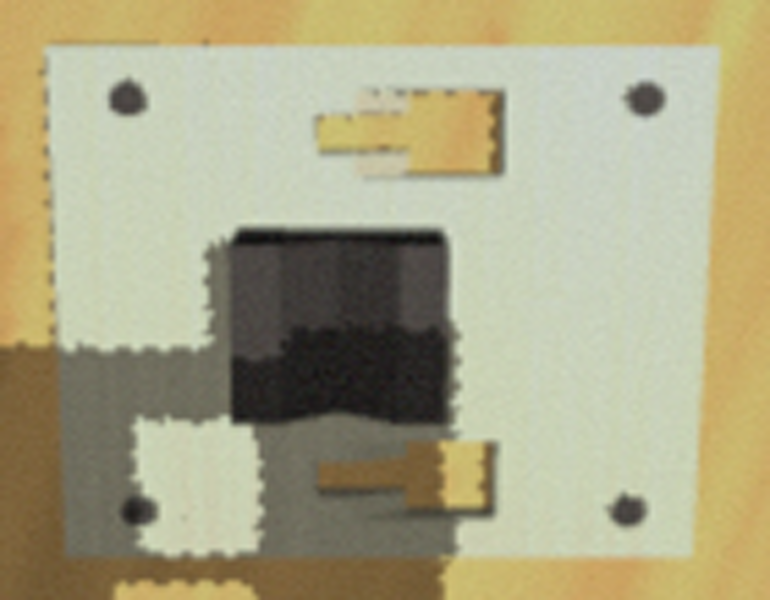

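Call:
{"fn": "jog_arm", "kwargs": {"increments": [{"slide":[0,0,25],"roll":0,"gripper":1},{"slide":[0,0,60],"roll":0,"gripper":1},{"slide":[0,0,95],"roll":0,"gripper":1},{"slide":[0,0,130],"roll":0,"gripper":1},{"slide":[0,0,165],"roll":0,"gripper":1},{"slide":[0,0,200],"roll":0,"gripper":1},{"slide":[0,0,220],"roll":0,"gripper":1},{"slide":[-0.5,0,232],"roll":0,"gripper":1},{"slide":[-0.5,0,235],"roll":0,"gripper":1},{"slide":[-0.5,0,235],"roll":0,"gripper":1}]}}

```text
clock: 5.3
position: [0.4986, -0.2554, 0.0147]
ee_rot: [-1.867, -2.526, 0.0]
force: [-0.1, 0.5, 0.5]
width: 0.997
```

Call:
{"fn": "jog_arm", "kwargs": {"increments": [{"slide":[0,0,0],"roll":0,"gripper":0.9},{"slide":[0,0,0],"roll":0,"gripper":0.8},{"slide":[0,0,0],"roll":0,"gripper":0.7},{"slide":[0,0,0],"roll":0,"gripper":0.6},{"slide":[0,0,0],"roll":0,"gripper":0.5},{"slide":[0,0,0],"roll":0,"gripper":0.4},{"slide":[0,0,0],"roll":0,"gripper":0.35},{"slide":[0,0,0],"roll":0,"gripper":0.35},{"slide":[0,0,0],"roll":0,"gripper":0.35},{"slide":[0,0,0],"roll":0,"gripper":0.35}], "newtons": 45}}

```text
clock: 6.13
position: [0.4982, -0.2553, 0.0148]
ee_rot: [-1.867, -2.526, 0.0]
force: [-2.9, -0.7, 4.8]
width: 0.477
```

```bash
python3 - <<'E'
from cell import arm
s=arm.observe()
for k in("clock","position","ee_rot","force","ft_torque","width","joints"):print(k,s[k])
E
```

```text
clock 6.1333
position [ 0.49822214 -0.25532497  0.01477497]
ee_rot [-1.86723483e+00 -2.52586366e+00  2.63278065e-04]
force [-2.85935942 -0.66155852  4.75729262]
ft_torque [-0.17416337  0.68068877  0.00738144]
width 0.4765177369595898
joints [ 0.06977081  0.62793045  0.43995342  1.96281065 -0.43013672  0.64332458
  1.08329998]
```

Call:
{"fn": "jog_arm", "kwargs": {"increments": [{"slide":[0,0,-5],"roll":0,"gripper":0.35},{"slide":[0,0,-15],"roll":0,"gripper":0.35},{"slide":[0,0,-35],"roll":0,"gripper":0.35},{"slide":[0,0,-60],"roll":0,"gripper":0.35},{"slide":[0,0,-90],"roll":0,"gripper":0.35},{"slide":[0,0,-120],"roll":0,"gripper":0.35},{"slide":[0,0,-140],"roll":0,"gripper":0.35},{"slide":[0,0,-150],"roll":0,"gripper":0.35},{"slide":[0,0,-150],"roll":0,"gripper":0.35},{"slide":[0,0,-150],"roll":0,"gripper":0.35}]}}

```text
clock: 6.97
position: [0.4984, -0.2548, 0.1643]
ee_rot: [-1.866, -2.527, -0.001]
force: [-0.1, -0.5, -5.9]
width: 0.474
```

```bash
python3 - <<'E'
from cell import arm
from h import *
im=wristim(arm,"w4")
s=im["s"]
for k in("clock","position","ee_rot","force","ft_torque","width"):print(k,s[k])
print(plan(s,[.505,.1635,.165],57.45))
E
```

```text
clock 6.9667
position [ 0.49842298 -0.25475467  0.16434785]
ee_rot [-1.86648416e+00 -2.52663941e+00 -5.91656181e-04]
force [-0.10845631 -0.4960053  -5.94832306]
ft_torque [-0.05380842  0.07901587 -0.02753635]
width 0.4737776466738312
(array([397.8, 129.2,  -0.4]), np.float64(-0.7044), np.float64(17.09), array([-0.e+00,  5.e-04, -1.e+00]))
```

View pics/w4.png

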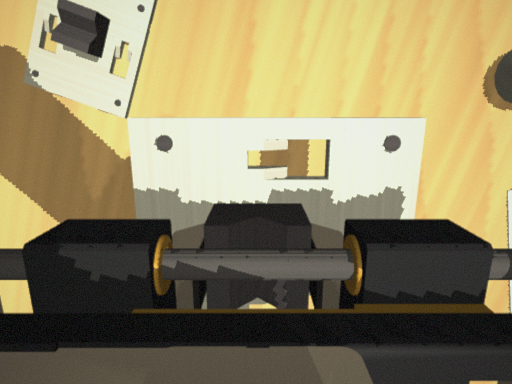

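Plate held: the far edge runs from (128,118) to (424,118) and the keyhole is at about (288,158). From these I'll work out the plate's pose in the hand.

```bash
python3 - <<'E'
from h import *
im=pickle.load(open("w4.pkl","rb"));s=im["s"];W=cloud(im)
R=Ro.from_rotvec(s["ee_rot"]).as_matrix()
T=lambda p:(R.T@(p-s["position"])*1000).round(1)
zt=np.median(W[125:135,200:240].reshape(-1,3)[:,2]);zt2=np.median(W[125:135,340:380].reshape(-1,3)[:,2]);print("ztop",zt,zt2,W[175:180,160:170,2].mean())
cv2.imwrite("pics/w4c.png",cv2.resize(im["frame"][105:190,115:440],None,fx=2.4,fy=5,interpolation=cv2.INTER_CUBIC))
for u,v in((128.5,118),(424,118),(165,143),(391.5,143)): print(T(ray(im,u,v,s["position"][2]-.0048)))
for u,v in((329,159),):print("kh",T(ray(im,u,v,s["position"][2]-.0048)))
E
```

```text
ztop 0.1594653742460772 0.15949606110632786 0.15947405266161582
[ 61.6 -60.5   4.8]
[61.6 79.7  4.8]
[ 49.9 -43.9   4.8]
[49.8 65.4  4.8]
kh [42.1 35.6  4.8]
```

View pics/w4c.png

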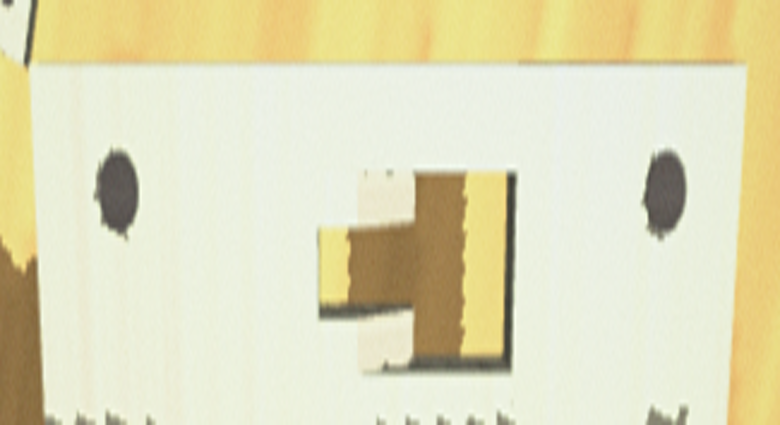

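Call:
{"fn": "jog_arm", "kwargs": {"increments": [{"slide":[10,3,0],"roll":-0.02,"gripper":0.35},{"slide":[30,10,0],"roll":-0.05,"gripper":0.35},{"slide":[58,19,0],"roll":-0.1,"gripper":0.35},{"slide":[90,29,0],"roll":-0.16,"gripper":0.35},{"slide":[123,40,0],"roll":-0.22,"gripper":0.35},{"slide":[156,51,0],"roll":-0.28,"gripper":0.35},{"slide":[189,62,0],"roll":-0.34,"gripper":0.35},{"slide":[222,72,0],"roll":-0.4,"gripper":0.35},{"slide":[255,83,0],"roll":-0.46,"gripper":0.35},{"slide":[285,93,0],"roll":-0.504,"gripper":0.35}]}}

```text
clock: 7.85
position: [0.5023, 0.0474, 0.1635]
ee_rot: [-1.169, -2.913, 0.001]
force: [1.2, 0.5, -5.6]
width: 0.478
```

```bash
python3 - <<'E'
from cell import arm
from h import *
s=arm.observe();print(s["position"],s["force"])
print(plan(s,[.505,.163,.165],57.45))
E
```

```text
[0.50226653 0.04738651 0.16346161] [ 1.23984454  0.48712894 -5.59773309]
(array([78. , 85.4, -1.5]), np.float64(-0.1953), np.float64(46.26), array([-0.0025, -0.    , -1.    ]))
```

Call:
{"fn": "jog_arm", "kwargs": {"increments": [{"slide":[18,20,0],"roll":-0.04,"gripper":0.35},{"slide":[37,41,0],"roll":-0.08,"gripper":0.35},{"slide":[54,60,0],"roll":-0.12,"gripper":0.35},{"slide":[67,74,0],"roll":-0.16,"gripper":0.35},{"slide":[75,83,0],"roll":-0.19,"gripper":0.35},{"slide":[77,86,0],"roll":-0.197,"gripper":0.35},{"slide":[77,86,0],"roll":-0.197,"gripper":0.35},{"slide":[77,86,0],"roll":-0.197,"gripper":0.35},{"slide":[77,86,0],"roll":-0.197,"gripper":0.35},{"slide":[77,86,0],"roll":-0.197,"gripper":0.35}]}}

```text
clock: 8.68
position: [0.5085, 0.1582, 0.1648]
ee_rot: [0.89, 3.013, -0.001]
force: [-0.1, -1.0, -5.3]
width: 0.476
```

```bash
python3 - <<'E'
from cell import arm
from h import *
im=wristim(arm,"w5");s=im["s"];print(s["clock"],s["position"],s["force"],s["ft_torque"])
print(plan(s,[.505,.163,.165],57.45))
im=arm.get_image("scene");pickle.dump(im,open("s5.pkl","wb"));cv2.imwrite("pics/s5.png",cv2.resize(im["frame"][80:240,260:460],None,fx=3.8,fy=3.6,interpolation=cv2.INTER_CUBIC))
E
```

```text
8.6833 [0.50845591 0.15820142 0.164766  ] [-0.12661101 -1.01067657 -5.26736553] [-0.07561222  0.00371603  0.03016691]
(array([ 5.5,  2.1, -0.2]), np.float64(-0.0065), np.float64(57.08), array([ 0.e+00, -5.e-04, -1.e+00]))
```

View pics/w5.png

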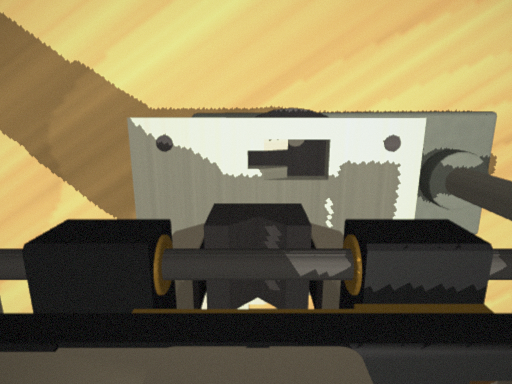

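View pics/s5.png

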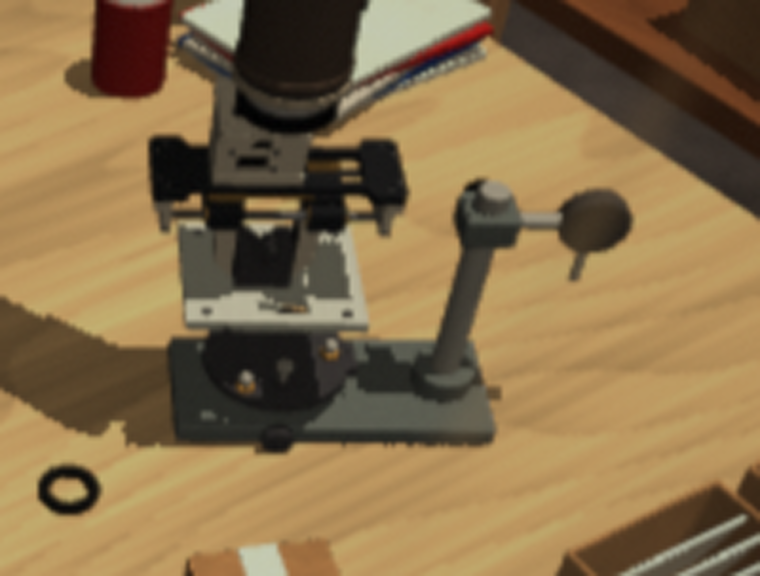

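Call:
{"fn": "jog_arm", "kwargs": {"increments": [{"slide":[3,1,5],"roll":-0.003,"gripper":0.35},{"slide":[5.5,2,12],"roll":-0.0065,"gripper":0.35},{"slide":[5.5,2,22],"roll":-0.0065,"gripper":0.35},{"slide":[5.5,2,34],"roll":-0.0065,"gripper":0.35},{"slide":[5.5,2,44],"roll":-0.0065,"gripper":0.35},{"slide":[5.5,2,51],"roll":-0.0065,"gripper":0.35},{"slide":[5.5,2,54],"roll":-0.0065,"gripper":0.35},{"slide":[5.5,2,55],"roll":-0.0065,"gripper":0.35},{"slide":[5.5,2,55],"roll":-0.0065,"gripper":0.35},{"slide":[5.5,2,55],"roll":-0.0065,"gripper":0.35}]}}

```text
clock: 9.62
position: [0.5052, 0.1646, 0.1101]
ee_rot: [0.876, 3.016, 0.001]
force: [-0.1, -0.3, -4.9]
width: 0.48
```

```bash
python3 - <<'E'
from cell import arm
from h import *
im=wristim(arm,"w6");s=im["s"];print(s["clock"],s["position"],s["force"],s["ft_torque"])
print(plan(s,[.505,.163,.11],57.45))
cv2.imwrite("pics/w6c.png",cv2.resize(im["frame"][100:220,215:345],None,fx=6,fy=5,interpolation=cv2.INTER_CUBIC))
E
```

```text
9.6167 [0.50515889 0.16459923 0.11010123] [-0.11181671 -0.34032735 -4.91876451] [-0.0270831  -0.03335186  0.01944128]
(array([-0.7, -1.4,  0.1]), np.float64(0.0026), np.float64(57.6), array([ 7.e-04,  3.e-04, -1.e+00]))
```

View pics/w6c.png

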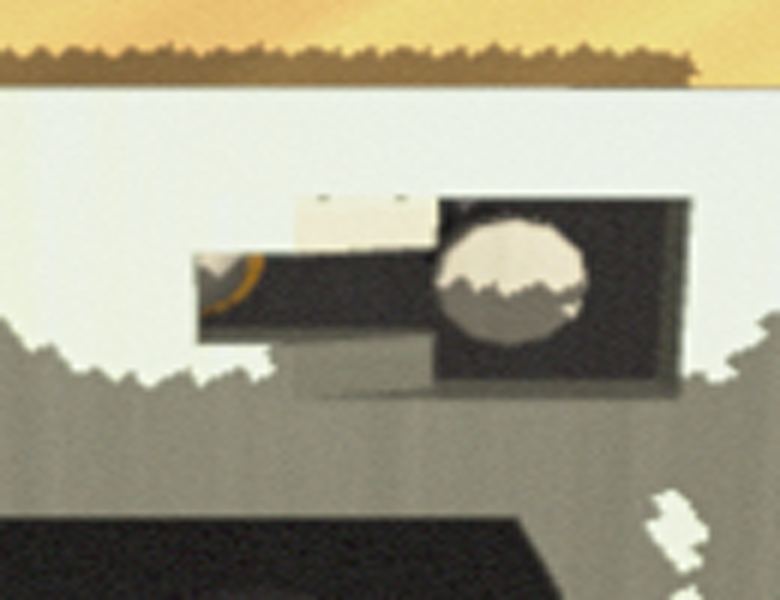

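```bash
python3 - <<'E'
from h import *
im=pickle.load(open("w6.pkl","rb"));s=im["s"]
R=Ro.from_rotvec(s["ee_rot"]).as_matrix();z=s["position"][2]
T=lambda p:(R.T@(p-s["position"])*1000).round(1)
c=lambda x,y:(215+(x+.5)/6-.5,100+(y+.5)/5-.5)
print("head",T(ray(im,*c(512,281),.0855)),ray(im,*c(512,281),.0855))
for n,x,y in(("L",438,225),("R",691,225),("T",560,197),("B",560,398),("slotL",196,300),("edge",400,86)):print(n,T(ray(im,*c(x,y),z-.0049)))
E
```

```text
head [40.5 24.  24.6] [0.4838087  0.20655455 0.0855    ]
L [48.6 15.3  4.9]
R [48.6 35.7  4.9]
T [51.3 25.1  4.9]
B [31.5 25.8  4.9]
slotL [41.3 -4.2  4.9]
edge [61.7 12.   4.9]
```

Call:
{"fn": "jog_arm", "kwargs": {"increments": [{"slide":[-0.4,-0.8,0],"roll":0.001,"gripper":0.35},{"slide":[-0.8,-1.5,0],"roll":0.0026,"gripper":0.35},{"slide":[-0.8,-1.5,2],"roll":0.0026,"gripper":0.35},{"slide":[-0.8,-1.5,5],"roll":0.0026,"gripper":0.35},{"slide":[-0.8,-1.5,8],"roll":0.0026,"gripper":0.35},{"slide":[-0.8,-1.5,11],"roll":0.0026,"gripper":0.35},{"slide":[-0.8,-1.5,13],"roll":0.0026,"gripper":0.35},{"slide":[-0.8,-1.5,15],"roll":0.0026,"gripper":0.35},{"slide":[-0.8,-1.5,15],"roll":0.0026,"gripper":0.35},{"slide":[-0.8,-1.5,15],"roll":0.0026,"gripper":0.35}]}}

```text
clock: 10.5
position: [0.5046, 0.1628, 0.0946]
ee_rot: [-0.88, -3.016, 0.0]
force: [0.1, -0.3, -6.7]
width: 0.475
```

```bash
python3 - <<'E'
from cell import arm
from h import *
s=arm.observe();print(s["clock"],s["position"],s["force"],s["ft_torque"])
print(plan(s,[.505,.163,.088],57.45))
E
```

```text
10.5 [0.50456537 0.16278412 0.09457307] [ 0.08114471 -0.33275928 -6.67656878] [0.01216892 0.02175958 0.00738366]
(array([-0.3,  0.4,  6.6]), np.float64(0.0001), np.float64(57.46), array([-3.e-04, -1.e-04, -1.e+00]))
```

Call:
{"fn": "jog_arm", "kwargs": {"increments": [{"slide":[0,0,0.5],"roll":0,"gripper":0.35},{"slide":[0,0,1],"roll":0,"gripper":0.35},{"slide":[0,0,1.5],"roll":0,"gripper":0.35},{"slide":[0,0,2],"roll":0,"gripper":0.35},{"slide":[0,0,2.5],"roll":0,"gripper":0.35},{"slide":[0,0,3],"roll":0,"gripper":0.35},{"slide":[0,0,3.5],"roll":0,"gripper":0.35},{"slide":[0,0,4],"roll":0,"gripper":0.35},{"slide":[0,0,4.5],"roll":0,"gripper":0.35},{"slide":[0,0,4.5],"roll":0,"gripper":0.35}]}}

```text
clock: 11.33
position: [0.5046, 0.1628, 0.0901]
ee_rot: [-0.88, -3.016, 0.0]
force: [0.6, 0.7, -5.4]
width: 0.476
```

Call:
{"fn": "jog_arm", "kwargs": {"increments": [{"slide":[0,0,0.2],"roll":0,"gripper":0.35},{"slide":[0,0,0.4],"roll":0,"gripper":0.35},{"slide":[0,0,0.6],"roll":0,"gripper":0.35},{"slide":[0,0,0.8],"roll":0,"gripper":0.35},{"slide":[0,0,1],"roll":0,"gripper":0.35},{"slide":[0,0,1],"roll":0,"gripper":0.35},{"slide":[0,0,1],"roll":0,"gripper":0.35},{"slide":[0,0,1],"roll":0,"gripper":0.35},{"slide":[0,0,1],"roll":0,"gripper":0.35},{"slide":[0,0,1],"roll":0,"gripper":0.35}]}}

```text
clock: 12.17
position: [0.5046, 0.1628, 0.0892]
ee_rot: [-0.88, -3.016, -0.0]
force: [-0.3, 0.6, -5.9]
width: 0.479
```

Call:
{"fn": "jog_arm", "kwargs": {"increments": [{"slide":[0,0,0.2],"roll":0,"gripper":0.35},{"slide":[0,0,0.4],"roll":0,"gripper":0.35},{"slide":[0,0,0.6],"roll":0,"gripper":0.35},{"slide":[0,0,0.8],"roll":0,"gripper":0.35},{"slide":[0,0,0.8],"roll":0,"gripper":0.35},{"slide":[0,0,0.8],"roll":0,"gripper":0.35},{"slide":[0,0,0.8],"roll":0,"gripper":0.35},{"slide":[0,0,0.8],"roll":0,"gripper":0.35},{"slide":[0,0,0.8],"roll":0,"gripper":0.35},{"slide":[0,0,0.8],"roll":0,"gripper":0.35}]}}

```text
clock: 13.0
position: [0.5047, 0.1628, 0.0884]
ee_rot: [0.88, 3.016, 0.0]
force: [-0.4, -0.5, -4.9]
width: 0.48
```

Call:
{"fn": "jog_arm", "kwargs": {"increments": [{"slide":[0,0,0.2],"roll":0,"gripper":0.35},{"slide":[0,0,0.4],"roll":0,"gripper":0.35},{"slide":[0,0,0.6],"roll":0,"gripper":0.35},{"slide":[0,0,0.6],"roll":0,"gripper":0.35},{"slide":[0,0,0.6],"roll":0,"gripper":0.35},{"slide":[0,0,0.6],"roll":0,"gripper":0.35},{"slide":[0,0,0.6],"roll":0,"gripper":0.35},{"slide":[0,0,0.6],"roll":0,"gripper":0.35},{"slide":[0,0,0.6],"roll":0,"gripper":0.35},{"slide":[0,0,0.6],"roll":0,"gripper":0.35}]}}

```text
clock: 13.83
position: [0.5047, 0.1629, 0.0879]
ee_rot: [0.88, 3.016, 0.0]
force: [-1.5, 0.0, -2.3]
width: 0.473
```

```bash
python3 - <<'E'
from cell import arm
s=arm.observe();print(s["position"],s["force"],s["ft_torque"])
E
```

```text
[0.50470537 0.16286995 0.08791325] [-1.45871232  0.02140857 -2.26856957] [-0.05254921  0.14030836  0.02810981]
```

Call:
{"fn": "jog_arm", "kwargs": {"increments": [{"slide":[0,0,0.2],"roll":0,"gripper":0.35},{"slide":[0,0,0.4],"roll":0,"gripper":0.35},{"slide":[0,0,0.4],"roll":0,"gripper":0.35},{"slide":[0,0,0.4],"roll":0,"gripper":0.35},{"slide":[0,0,0.4],"roll":0,"gripper":0.35},{"slide":[0,0,0.4],"roll":0,"gripper":0.35},{"slide":[0,0,0.4],"roll":0,"gripper":0.35},{"slide":[0,0,0.4],"roll":0,"gripper":0.35},{"slide":[0,0,0.4],"roll":0,"gripper":0.35},{"slide":[0,0,0.4],"roll":0,"gripper":0.35}]}}

```text
clock: 14.67
position: [0.5047, 0.1628, 0.0876]
ee_rot: [0.88, 3.016, 0.0]
force: [-2.1, -1.3, 6.0]
width: 0.478
```

```bash
python3 - <<'E'
from cell import arm
from h import *
im=wristim(arm,"w7");s=im["s"]
print(s["position"],s["force"],s["ft_torque"]);print(plan(s,[.505,.163,.088],57.45))
cv2.imwrite("pics/w7c.png",cv2.resize(im["frame"][100:220,215:345],None,fx=6,fy=5,interpolation=cv2.INTER_CUBIC))
E
```

```text
[0.50471489 0.16281133 0.08763094] [-2.07244111 -1.25234908  6.00567386] [-0.07888884  0.5362301   0.05388708]
(array([-0.1,  0.3, -0.4]), np.float64(0.0001), np.float64(57.45), array([ 2.e-04,  2.e-04, -1.e+00]))
```

View pics/w7c.png

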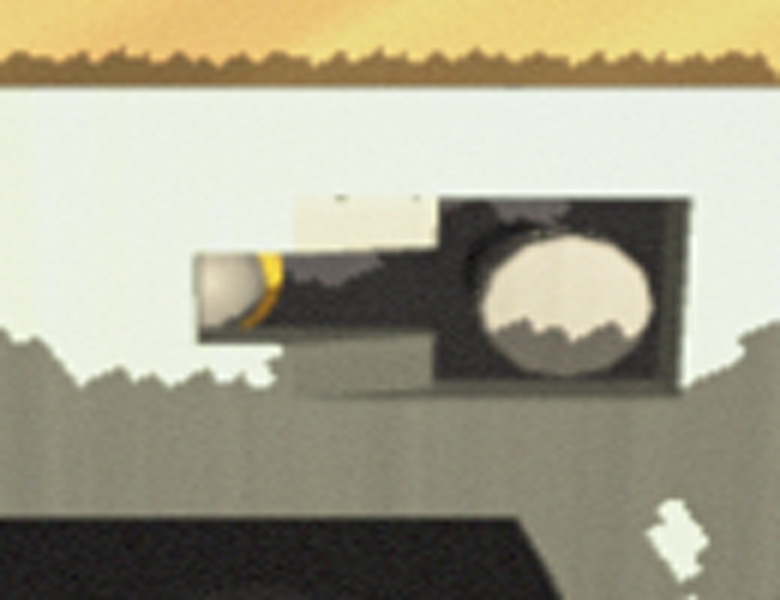

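The pin head stands up through the wide end, at crop (568,305), close to the middle. Contact with the balls is felt at about 12 N. Next is the slide along tool +y.

Call:
{"fn": "jog_arm", "kwargs": {"increments": [{"slide":[0,0.8,0],"roll":0,"gripper":0.35},{"slide":[0,1.8,0],"roll":0,"gripper":0.35},{"slide":[0,2.8,0],"roll":0,"gripper":0.35},{"slide":[0,3.8,0],"roll":0,"gripper":0.35},{"slide":[0,4.8,0],"roll":0,"gripper":0.35},{"slide":[0,5.8,0],"roll":0,"gripper":0.35},{"slide":[0,6.8,0],"roll":0,"gripper":0.35},{"slide":[0,8,0],"roll":0,"gripper":0.35},{"slide":[0,8,0],"roll":0,"gripper":0.35},{"slide":[0,8,0],"roll":0,"gripper":0.35}], "newtons": 55}}

```text
clock: 15.55
position: [0.5093, 0.1689, 0.0877]
ee_rot: [0.881, 3.015, -0.0]
force: [-1.7, -3.9, 6.6]
width: 0.479
```

```bash
cat > st.py <<'E'
from cell import arm
from h import *
s=arm.observe();R=Ro.from_rotvec(s["ee_rot"]).as_matrix()
th=np.radians(57.46);A=np.array([[np.cos(th),np.sin(th)],[-np.sin(th),np.cos(th)]])
print(s["clock"],"stand xy mm",(A@(s["position"][:2]-[.5184,.1842])*1000).round(2),"z",s["position"][2].round(5),"F stand",(A@s["force"][:2]).round(1),s["force"][2].round(1),"tq",s["ft_torque"].round(2),"w",s["width"])
print(plan(s,[.5184,.1842,.088],57.46))
E
python3 st.py
```

```text
15.55 stand xy mm [-17.79  -0.59] z 0.08772 F stand [-4.2 -0.7] 6.6 tq [-0.74  0.53 -0.03] w 0.4788628877122993
(array([ 0.6, 17.8, -0.3]), np.float64(-0.0008), np.float64(57.41), array([ 5.e-04, -5.e-04, -1.e+00]))
```

Call:
{"fn": "jog_arm", "kwargs": {"increments": [{"slide":[0,0.8,0],"roll":0,"gripper":0.35},{"slide":[0.1,1.6,0],"roll":0,"gripper":0.35},{"slide":[0.2,2.4,0],"roll":0,"gripper":0.35},{"slide":[0.3,3.2,0],"roll":0,"gripper":0.35},{"slide":[0.4,4,0],"roll":0,"gripper":0.35},{"slide":[0.5,4.8,0],"roll":0,"gripper":0.35},{"slide":[0.5,5.6,0],"roll":0,"gripper":0.35},{"slide":[0.5,6,0],"roll":0,"gripper":0.35},{"slide":[0.5,6,0],"roll":0,"gripper":0.35},{"slide":[0.5,6,0],"roll":0,"gripper":0.35}]}}

```text
clock: 16.38
position: [0.5114, 0.1726, 0.0877]
ee_rot: [-0.883, -3.015, 0.004]
force: [-5.2, -7.9, 10.7]
width: 0.475
```

```bash
python3 st.py
```

```text
16.3833 stand xy mm [-13.59  -0.34] z 0.08768 F stand [-9.4  0.2] 10.7 tq [-1.79  1.1   0.07] w 0.4750052710640902
(array([ 0.4, 13.6, -0.4]), np.float64(-0.0018), np.float64(57.36), array([-0.0011, -0.0022, -1.    ]))
```

Call:
{"fn": "jog_arm", "kwargs": {"increments": [{"slide":[0,0.8,0],"roll":0,"gripper":0.35},{"slide":[0,1.6,0],"roll":0,"gripper":0.35},{"slide":[0,2.4,-0.1],"roll":0,"gripper":0.35},{"slide":[0,3.2,-0.1],"roll":0,"gripper":0.35},{"slide":[0,4,-0.1],"roll":0,"gripper":0.35},{"slide":[0,4.5,-0.1],"roll":0,"gripper":0.35},{"slide":[0,4.5,-0.1],"roll":0,"gripper":0.35},{"slide":[0,4.5,-0.1],"roll":0,"gripper":0.35},{"slide":[0,4.5,-0.1],"roll":0,"gripper":0.35},{"slide":[0,4.5,-0.1],"roll":0,"gripper":0.35}]}}

```text
clock: 17.22
position: [0.5122, 0.1738, 0.0876]
ee_rot: [-0.885, -3.011, 0.01]
force: [-11.7, -16.5, 18.4]
width: 0.475
```

```bash
python3 st.py
```

```text
17.2167 stand xy mm [-12.14  -0.33] z 0.08755 F stand [-20.2   1. ] 18.4 tq [-3.24  2.22  0.05] w 0.47481493812718556
(array([ 0.4, 12.1, -0.5]), np.float64(-0.0035), np.float64(57.26), array([-0.0046, -0.005 , -1.    ]))
```

Call:
{"fn": "jog_arm", "kwargs": {"increments": [{"slide":[0,0,-0.2],"roll":0,"gripper":0.35},{"slide":[0,0,-0.4],"roll":0,"gripper":0.35},{"slide":[0,0,-0.6],"roll":0,"gripper":0.35},{"slide":[0,0,-0.7],"roll":0,"gripper":0.35},{"slide":[0,0,-0.7],"roll":0,"gripper":0.35},{"slide":[0,0,-0.7],"roll":0,"gripper":0.35},{"slide":[0,0,-0.7],"roll":0,"gripper":0.35},{"slide":[0,0,-0.7],"roll":0,"gripper":0.35},{"slide":[0,0,-0.7],"roll":0,"gripper":0.35},{"slide":[0,0,-0.7],"roll":0,"gripper":0.35}]}}

```text
clock: 18.05
position: [0.5122, 0.1739, 0.0877]
ee_rot: [-0.884, -3.011, 0.01]
force: [-8.6, -14.2, 10.5]
width: 0.475
```

```bash
python3 st.py
```

```text
18.05 stand xy mm [-12.06  -0.3 ] z 0.08767 F stand [-16.6  -0.4] 10.5 tq [-3.03  1.67 -0.03] w 0.4748997215472617
(array([ 0.3, 12.1, -0.4]), np.float64(-0.0034), np.float64(57.26), array([-0.0047, -0.0053, -1.    ]))
```

Call:
{"fn": "jog_arm", "kwargs": {"increments": [{"slide":[0,0.5,-0.1],"roll":0,"gripper":0.35},{"slide":[0,1,-0.2],"roll":0,"gripper":0.35},{"slide":[0,1.5,-0.3],"roll":0,"gripper":0.35},{"slide":[0,2,-0.4],"roll":0,"gripper":0.35},{"slide":[0,2,-0.5],"roll":0,"gripper":0.35},{"slide":[0,2,-0.5],"roll":0,"gripper":0.35},{"slide":[0,2,-0.5],"roll":0,"gripper":0.35},{"slide":[0,2,-0.5],"roll":0,"gripper":0.35},{"slide":[0,2,-0.5],"roll":0,"gripper":0.35},{"slide":[0,2,-0.5],"roll":0,"gripper":0.35}]}}

```text
clock: 18.88
position: [0.513, 0.1753, 0.0877]
ee_rot: [-0.885, -3.011, 0.011]
force: [-8.0, -15.2, 6.1]
width: 0.477
```

```bash
python3 st.py
```

```text
18.8833 stand xy mm [-10.39  -0.22] z 0.08774 F stand [-17.1  -1.4] 6.1 tq [-3.02  1.51 -0.07] w 0.477422965521805
(array([ 0.3, 10.4, -0.3]), np.float64(-0.0036), np.float64(57.26), array([-0.0053, -0.0057, -1.    ]))
```

Call:
{"fn": "jog_arm", "kwargs": {"increments": [{"slide":[0,0.5,0],"roll":0,"gripper":0.35},{"slide":[0,1,0],"roll":0,"gripper":0.35},{"slide":[0,1.5,-0.1],"roll":0,"gripper":0.35},{"slide":[0,2,-0.1],"roll":0,"gripper":0.35},{"slide":[0,2.5,-0.1],"roll":0,"gripper":0.35},{"slide":[0,3,-0.1],"roll":0,"gripper":0.35},{"slide":[0,3,-0.1],"roll":0,"gripper":0.35},{"slide":[0,3,-0.1],"roll":0,"gripper":0.35},{"slide":[0,3,-0.1],"roll":0,"gripper":0.35},{"slide":[0,3,-0.1],"roll":0,"gripper":0.35}]}}

```text
clock: 19.72
position: [0.5143, 0.1774, 0.0877]
ee_rot: [-0.885, -3.01, 0.012]
force: [-7.7, -15.8, 6.2]
width: 0.478
```

```bash
python3 st.py
```

```text
19.7167 stand xy mm [-7.89 -0.18] z 0.08772 F stand [-17.4  -2. ] 6.2 tq [-3.25  1.65 -0.07] w 0.4784481151158633
(array([ 0.2,  7.9, -0.3]), np.float64(-0.0038), np.float64(57.24), array([-0.0059, -0.0063, -1.    ]))
```

Call:
{"fn": "jog_arm", "kwargs": {"increments": [{"slide":[0,0.4,0],"roll":0,"gripper":0.35},{"slide":[0,0.8,0],"roll":0,"gripper":0.35},{"slide":[0,1.2,0],"roll":0,"gripper":0.35},{"slide":[0,1.6,0],"roll":0,"gripper":0.35},{"slide":[0,2,0],"roll":0,"gripper":0.35},{"slide":[0,2,0],"roll":0,"gripper":0.35},{"slide":[0,2,0],"roll":0,"gripper":0.35},{"slide":[0,2,0],"roll":0,"gripper":0.35},{"slide":[0,2,0],"roll":0,"gripper":0.35},{"slide":[0,2,0],"roll":0,"gripper":0.35}]}}

```text
clock: 20.55
position: [0.5167, 0.183, 0.0873]
ee_rot: [-0.881, -3.013, 0.005]
force: [0.3, -4.9, -14.7]
width: 0.474
```

```bash
python3 st.py
```

```text
20.55 stand xy mm [-1.9  0.8] z 0.08727 F stand [-4.  -2.9] -14.7 tq [-1.13  0.02 -0.  ] w 0.4741039938954163
(array([-0.8,  1.9, -0.7]), np.float64(-0.0009), np.float64(57.41), array([-0.0029, -0.0025, -1.    ]))
```

Call:
{"fn": "jog_arm", "kwargs": {"increments": [{"slide":[0,0,0.3],"roll":0,"gripper":0.35},{"slide":[-0.1,0,0.6],"roll":0,"gripper":0.35},{"slide":[-0.2,0,0.9],"roll":0,"gripper":0.35},{"slide":[-0.3,0,1.2],"roll":0,"gripper":0.35},{"slide":[-0.4,0,1.5],"roll":0,"gripper":0.35},{"slide":[-0.5,0,1.8],"roll":0,"gripper":0.35},{"slide":[-0.5,0,2],"roll":0,"gripper":0.35},{"slide":[-0.5,0,2],"roll":0,"gripper":0.35},{"slide":[-0.5,0,2],"roll":0,"gripper":0.35},{"slide":[-0.5,0,2],"roll":0,"gripper":0.35}]}}

```text
clock: 21.38
position: [0.5181, 0.1848, 0.0868]
ee_rot: [-0.879, -3.016, -0.001]
force: [-4.3, -1.4, -14.7]
width: 0.48
```

```bash
python3 st.py
```

```text
21.3833 stand xy mm [0.34 0.57] z 0.08683 F stand [-3.5  2.9] -14.7 tq [-0.24  0.98 -0.05] w 0.4803376882209454
(array([-0.6, -0.3, -1.2]), np.float64(0.0004), np.float64(57.48), array([-3.e-04,  5.e-04, -1.e+00]))
```

Call:
{"fn": "jog_arm", "kwargs": {"increments": [{"slide":[0,0,0.3],"roll":0,"gripper":0.35},{"slide":[0,0,0.6],"roll":0,"gripper":0.35},{"slide":[0,-0.2,0.9],"roll":0,"gripper":0.35},{"slide":[0,-0.4,1.2],"roll":0,"gripper":0.35},{"slide":[0,-0.5,1.5],"roll":0,"gripper":0.35},{"slide":[0,-0.5,1.5],"roll":0,"gripper":0.35},{"slide":[0,-0.5,1.5],"roll":0,"gripper":0.35},{"slide":[0,-0.5,1.5],"roll":0,"gripper":0.35},{"slide":[0,-0.5,1.5],"roll":0,"gripper":0.35},{"slide":[0,-0.5,1.5],"roll":0,"gripper":0.35}]}}

```text
clock: 22.22
position: [0.5186, 0.1841, 0.0856]
ee_rot: [0.88, 3.015, 0.001]
force: [-3.6, 0.5, -7.1]
width: 0.477
```

```bash
python3 st.py
```

```text
22.2167 stand xy mm [-0.02 -0.22] z 0.08561 F stand [-1.5  3.3] -7.1 tq [ 0.08  0.89 -0.11] w 0.4768929055831364
(array([ 0.2,  0. , -2.4]), np.float64(-0.0), np.float64(57.46), array([ 1.e-03,  4.e-04, -1.e+00]))
```

Call:
{"fn": "jog_arm", "kwargs": {"increments": [{"slide":[0,0,0.2],"roll":0,"gripper":0.35},{"slide":[0,0,0.4],"roll":0,"gripper":0.35},{"slide":[0,0,0.6],"roll":0,"gripper":0.35},{"slide":[0,0,0.8],"roll":0,"gripper":0.35},{"slide":[0,0,0.8],"roll":0,"gripper":0.35},{"slide":[0,0,0.8],"roll":0,"gripper":0.35},{"slide":[0,0,0.8],"roll":0,"gripper":0.35},{"slide":[0,0,0.8],"roll":0,"gripper":0.35},{"slide":[0,0,0.8],"roll":0,"gripper":0.35},{"slide":[0,0,0.8],"roll":0,"gripper":0.35}]}}

```text
clock: 23.05
position: [0.5186, 0.1838, 0.0852]
ee_rot: [0.88, 3.015, 0.001]
force: [-5.6, -0.9, 6.1]
width: 0.475
```

```bash
python3 st.py
```

```text
23.05 stand xy mm [-0.18 -0.37] z 0.08517 F stand [-3.8  4.2] 6.1 tq [-0.49  1.31 -0.05] w 0.4745492270783157
(array([ 0.4,  0.2, -2.8]), np.float64(-0.0003), np.float64(57.45), array([ 1.e-03,  4.e-04, -1.e+00]))
```

Call:
{"fn": "jog_arm", "kwargs": {"increments": [{"slide":[0,0,-0.3],"roll":0,"gripper":0.35},{"slide":[0,0,-0.5],"roll":0,"gripper":0.35},{"slide":[0,0,-0.5],"roll":0,"gripper":0.35},{"slide":[0,0,-0.5],"roll":0,"gripper":0.35},{"slide":[0,0,-0.5],"roll":0,"gripper":0.48},{"slide":[0,0,-0.5],"roll":0,"gripper":0.5},{"slide":[0,0,-0.5],"roll":0,"gripper":0.55},{"slide":[0,0,-0.5],"roll":0,"gripper":0.6},{"slide":[0,0,-0.5],"roll":0,"gripper":0.65},{"slide":[0,0,-0.5],"roll":0,"gripper":0.7}], "newtons": 8}}

```text
clock: 23.88
position: [0.5183, 0.184, 0.0851]
ee_rot: [0.88, 3.015, 0.0]
force: [0.3, -0.1, 0.3]
width: 0.67
```

```bash
python3 st.py
```

```text
23.8833 stand xy mm [-0.19 -0.05] z 0.08509 F stand [ 0.1 -0.4] 0.3 tq [-0.02  0.02  0.05] w 0.6704010774204604
(array([ 0.1,  0.2, -2.9]), np.float64(0.0001), np.float64(57.46), array([ 5.e-04,  2.e-04, -1.e+00]))
```

Call:
{"fn": "jog_arm", "kwargs": {"increments": [{"slide":[0,0,-3],"roll":0,"gripper":0.75},{"slide":[0,0,-10],"roll":0,"gripper":0.8},{"slide":[0,0,-25],"roll":0,"gripper":0.8},{"slide":[0,0,-50],"roll":0,"gripper":0.8},{"slide":[0,0,-80],"roll":0,"gripper":0.8},{"slide":[0,0,-110],"roll":0,"gripper":0.8},{"slide":[0,0,-140],"roll":0,"gripper":0.8},{"slide":[0,0,-160],"roll":0,"gripper":0.8},{"slide":[0,0,-170],"roll":0,"gripper":0.8},{"slide":[0,0,-170],"roll":0,"gripper":0.8}]}}

```text
clock: 24.72
position: [0.5192, 0.1843, 0.2576]
ee_rot: [0.879, 3.013, 0.005]
force: [0.6, -0.4, 0.2]
width: 0.803
```

```bash
python3 st.py; python3 - <<'E'
from cell import arm
from h import *
im=wristim(arm,"w8");W=cloud(im)
q=W[100:222,150:380]
bl=q[(q[...,2]>.106)&(q[...,2]<.125)];print(np.median(bl,0),cv2.minAreaRect(bl[:,:2].astype(np.float32)))
pl=q[(q[...,2]>.074)&(q[...,2]<.086)];print(np.median(pl[:,2]),cv2.minAreaRect(pl[:,:2].astype(np.float32)))
A=np.c_[pl[:,:2],np.ones(len(pl))];print("plane",np.linalg.lstsq(A,pl[:,2],rcond=None)[0])
E
```

```text
24.7167 stand xy mm [ 0.49 -0.66] z 0.25759 F stand [-0.1 -0.7] 0.2 tq [-0.01  0.02 -0.06] w 0.8031984722145126
(array([  1. ,  -1.2, 169.6]), np.float64(-0.0001), np.float64(57.45), array([ 0.0039,  0.0022, -1.    ]))
[0.51869568 0.1846416  0.11352561] ((0.5193763375282288, 0.1844310760498047), (0.04417372867465019, 0.04059385508298874), 57.34717559814453)
0.08018139429883682 ((0.5196785926818848, 0.19473128020763397), (0.14244484901428223, 0.11268476396799088), 57.41136169433594)
plane [-0.00288706 -0.0014734   0.08194681]
```

View pics/w8.png

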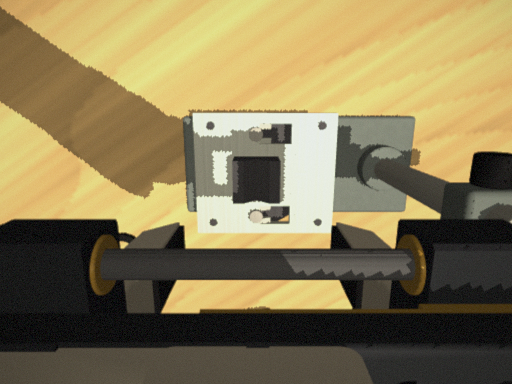

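The wrist view shows the plate level on the table, with both pin heads over the narrow slot ends at about (257,134) and (257,215). Its top is at 80.2 mm, which matches home (80.5 mm) rather than on top of the balls (83 mm).

```bash
python3 -c "
from cell import arm
print(arm.sign_off())"
```

```text
the job is handed in; nothing more can be done
None
```

I fitted the plate on the lift table, let go of it and handed the job in at about 25 s; no verdict is reported.

**What I did:** I gripped the middle-sized plate by the block's x faces and lowered it by feel. It touched the balls with the disc's top about 57 mm above the bench, and the wrist camera saw one pin head up through its wide end. I then slid it up the ramps, followed the drop into the grooves and opened the gripper. The arm is lifted clear.

**Last checks:**

| Check | Measured | Expected |
|---|---|---|
| Plate top height | 80.2 mm | 80.5 mm if home, 83 mm if still on the balls |
| Plate tilt | about 0.003 rad | under 0.03 rad |
| Plate direction | 57.4° | stand at 57.5° |
| Block centre to table axis | 0.5 to 1 mm, within camera accuracy | under 2 mm |
| Wrist force | about zero | zero |

Both pin heads sit over the narrow slots.

**What went less well:**
- **Pressing force:** it briefly reached about 18 N while the plate stalled on the ramps, over the 15 N guide. I eased it back to about 6 N. I estimate the total contact force stayed under 55 N, but it isn't measured directly.
- **End of the slide:** the plate jumped forward about 6 mm when it cleared the ramps.
- **Not checked:** I could not read the pin lifts directly. I did not measure the piston, kit box and oil seal again, but the arm did not go near them.

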